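# Take the red label tape off its post

## Robot

A 6-joint arm with a two-finger parallel gripper is mounted at the origin on the work surface. World frame = base frame: x ahead of the robot, y to its left, z up, the work surface at z = 0. Lengths are in m, angles in rad, forces in N, time in s.
With the tool pointing down it reaches from about 0.425 to 0.95 m from the base axis. Payload 3.5 kg.
Tool frame: the origin (TCP) lies midway between the tips of the shut fingers; the grasp point (between the pads) lies 19 mm behind it; z points along the fingers, y is the line along which they close (so a half turn about z gives the same grasp; the last joint's range is limited). The gripper opens to 85 mm and grips with 20 to 120 N. Pads are 22 mm wide; open, the fingers measure 114 mm over their backs; the gripper's body (76 mm by 85 mm) begins 54 mm behind the grasp point. The pads swing forward as they close: fully open they stand 13 mm farther back than shut.
Start: joints at [1.195, 0.286, 1.577, -0, 1.279, -0.15], TCP at [0.151, 0.658, 0.231] pointing down, gripper open.
Joint ranges: [-2.77, 2.77], [-0.9, 2.22], [0.21, 2.48], [-1.53, 4.67], [0.24, 2.81], [-2.84, 2.84]. Speed limits (rad/s): [2.79, 2.79, 3.14, 3.14, 3.14, 3.14].

## Interface

Orientations are given as a unit quaternion [x, y, z, w].
In Python, from plant import ctrl, cams, order gives the robot as it stands.
- The arm moves only by the tool move_arm, never from a script. Its argument "plan" is one flat list of numbers, 7 for each row, row after row: the shift along the world's x, y, z in mm, then the turn, a rotation vector about the world's x, y, z in degrees, then the finger opening in mm, from 0 to 85.4. A call has 1 to 12 rows; each row shifts and turns the commanded pose from where the row before left it; what a row does not reach is not made up. A row lasts 1/10 s, in which the tool goes at most 50 mm and 8.59 degrees, less where a joint would pass 70% of its speed; a pose out of reach is approached as far as the arm can. A call is refused whole if a number of a shift passes 50 or a number of a turn 8.59, either way. A call with a gripper value outside its range is refused whole. The fingers move at their own pace and stop on an object; "newtons" is the grip in N (left out, the last holds). Time passes only in rows, so rows that do not move let the fingers close. It gives the time, the measured TCP pose, the force, the opening and the grip force at its end, in the units of the state.
- ctrl.get_state(): the state, without advancing time (a new reading comes with each control period).
- cams.read_camera(name): name is "side" or "top"; returns a dict with "color" (480x640x3 uint8, red, green, blue), "fov_y" (degrees; the focal length in pixels is half the picture's height over the tangent of half this angle, whatever the lens; pixels are square), "cx", "cy" (the principal point, pixels), "origin" and "orientation" of the camera in the world. Camera axes: x right, y up, looking along -z (the intrinsics and any distortion apply to the point x, -y, -z); pixel columns grow to the right and rows downward; lengths in m; the calibration is good to about 2 mm. A picture is of the moment at which its call begins. There is no depth.
- order.sign_off(): hands the job in; it is judged then, once.
The state is a dict: "time": time; "qpos": joint angles; "dq": joint speeds; "joint_efforts": joint torques, N m; "eef_pos": TCP position; "tcp_rot": TCP orientation; "contact_force": force on the tool from outside, world axes, zero at the start; "wrist_torque": the same for the moment, N m; "opening": opening from 0.0 (shut) to 1.0 (fully open); "finger_force": force on a finger pad.
Only numpy, scipy, OpenCV 4.12 (cv2) and the standard library are available. Lean on these libraries where they do the work, as an engineer would, in place of code of your own. Each camera call takes 0.05 s, during which the arm holds its last target. There are 200 camera calls.

## Task

Lift the red roll of label tape straight up off its post on the tape stand and set it down gently, lying flat on the floor of the shallow blue tray, then let go of it. Leave the yellow and the green rolls on their posts.

Things in the scene. Friction and masses are not known exactly. Their poses are not given: they have to be found in the camera images.
- red_center (a point): Centre (on the axis, half-way up) of the red roll of label tape: stiff ring on a cardboard core, 52 mm outside diameter, 30 mm hole, 25 mm tall, 40 to 85 g, axis z. It lies loosely on a collar (34 mm diameter, top 32 mm above the bench) with a steel post (16 mm diameter, top 77 mm above the bench, 32.5 mm above this point) up through the hole. Three such posts stand in a row.
- tray: A shallow open blue plastic tray fixed to the bench between the stand and the robot: 150 mm along its x, 180 mm along its y, 12 mm high, walls and floor 4 mm thick. Its origin is the centre of its underside, on the bench; z is up. A roll lying flat in it has its centre 16.5 mm above the origin.
- yellow_center (a point): Centre of the yellow roll of label tape, same size and seating as the red one, to be left alone. The three rolls, in any order, stand 120 mm apart in one straight row on the posts of a fixed grey tape stand (base 80 x 320 mm, 12 mm high).
- green_center (a point): Centre of the green roll of label tape, same size and seating as the red one, in the same row; to be left alone.
Mind the look-alikes: they are no part of the job. What is meant by the part that bears red_center is not white, and is the larger of those in its own colour.

How it is judged:
By the outcome, as a careful person would: the job done as asked, in the order asked, and still so for the second after the job is handed in, with the robot touching nothing.
It also fails if it takes over 32 s, if anything falls off the work surface, if the arm or the gripper's body presses on something with over 40 N, if the wrist force passes 120 N, or if a joint passes its speed limit or range.

## Working session

There is one attempt and no reset: what is moved stays moved. The work goes in short steps, Python scripts to look and compute and a tool call to move; the robot and the scene stay as the last step left them, time stands still between calls to the robot, and variables do not carry over. Pictures are saved under pics/ and viewed, at most 10 in all, crops included, and the job is handed in when it is done.

Besides the shell and the picture viewer there is one more tool, called by a JSON object that holds its "method" and its "body". move_arm: Moves the arm, as the interface text tells. Its arguments: {"type":"object","properties":{"plan":{"type":"array","items":{"type":"number"}},"newtons":{"type":"number"}},"required":["plan"]}

```bash
mkdir -p pics; ls; cat > h.py <<'E'
import numpy as np,cv2,pickle
from scipy.spatial.transform import Rotation as R
def shot(n,f):
    from plant import cams
    c=cams.read_camera(n); cv2.imwrite('pics/'+f+'.png',c['color'][:,:,::-1]); pickle.dump(c,open(f+'.pkl','wb')); return c
def load(f): return pickle.load(open(f+'.pkl','rb'))
def ray(c,u,v):
    f=240/np.tan(np.radians(c['fov_y'])/2)
    p=np.array([[[u,v]]],float); K=np.array([[f,0,c['cx']],[0,f,c['cy']],[0,0,1]])
    d=c.get('distortion'); 
    x,y=cv2.undistortPoints(p,K,None if d is None else np.array(d,float))[0,0]
    return np.array(c['origin']),R.from_quat(c['orientation']).apply([x,-y,-1])
def at(c,u,v,z):
    o,d=ray(c,u,v); return o+d*(z-o[2])/d[2]
def proj(c,P):
    f=240/np.tan(np.radians(c['fov_y'])/2)
    q=R.from_quat(c['orientation']).inv().apply(np.array(P)-c['origin']); K=np.array([[f,0,c['cx']],[0,f,c['cy']],[0,0,1]])
    d=c.get('distortion')
    return cv2.projectPoints(np.array([[q[0],-q[1],-q[2]]]),np.zeros(3),np.zeros(3),K,None if d is None else np.array(d,float))[0].ravel()
E
python3 - <<'E'
from h import *
for n in('top','side'):
    c=shot(n,n+'0'); print({k:v for k,v in c.items() if k!='color'})
from plant import ctrl
print(ctrl.get_state())
E
```

```text
pics
{'fov_y': 53.323439954017154, 'cx': 321.8206017602433, 'cy': 238.82227000262233, 'origin': array([0.41753278, 0.04653116, 0.70885247]), 'orientation': array([-0.07175429,  0.08127138,  0.74660937, -0.65636935])}
{'fov_y': 53.82594665082402, 'cx': 322.97223251188103, 'cy': 243.5553115312393, 'origin': array([0.34541668, 0.41870089, 0.54616549]), 'orientation': array([-0.09466458,  0.35621818,  0.90178554, -0.22567692])}
{'time': 0.1, 'qpos': array([ 1.19501561e+00,  2.87084281e-01,  1.57807335e+00,  2.31073245e-05,
        1.27861504e+00, -1.49992737e-01]), 'dq': array([-0.00078494, -0.0012545 , -0.00310279,  0.00023797,  0.00191981,
        0.00042999]), 'joint_efforts': array([ 7.03649380e-05, -4.07293940e+01, -2.93699473e+01, -1.61571252e-04,
        3.39883991e-03, -8.65957759e-07]), 'eef_pos': array([0.15084813, 0.65729812, 0.23005756]), 'tcp_rot': array([ 1.12657586e-01,  9.93633272e-01, -1.04968652e-03, -2.93940191e-04]), 'contact_force': array([ 0.52128772,  0.24995554, -0.3936829 ]), 'wrist_torque': array([ 0.00855363, -0.00292942, -0.01401434]), 'finger_force': 0.0, 'opening': 0.9989149939209694}
```

View pics/top0.png

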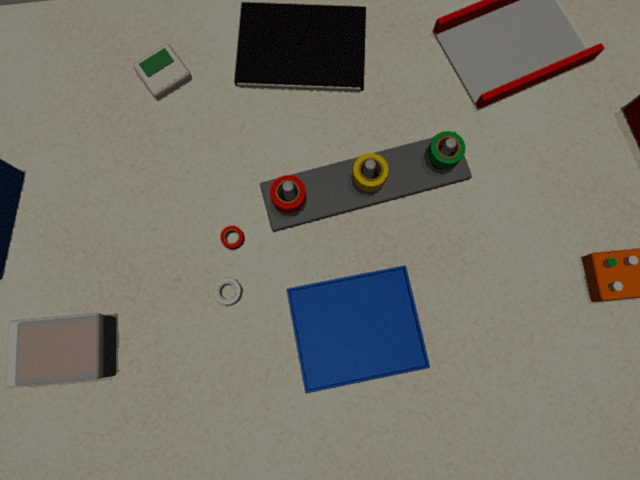

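View pics/side0.png

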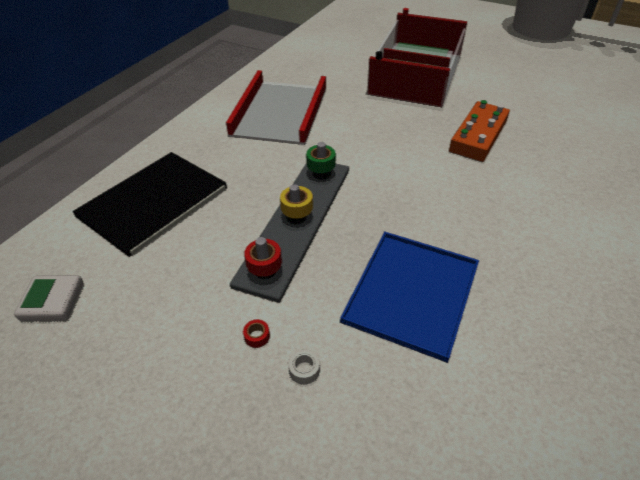

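Candidates in the top view: the large red roll on a post (288,194), the small red ring on the bench (232,237) and the white ring (229,291). The description, larger and not white, picks the one on the post. Next is a close crop to check it.

```bash
python3 - <<'E'
from h import *
a=cv2.imread('pics/top0.png')[150:250,210:310]; b=cv2.imread('pics/side0.png')[220:320,215:315]
cv2.imwrite('pics/c1.png',cv2.resize(np.hstack([a,b]),None,fx=4,fy=4,interpolation=cv2.INTER_CUBIC))
E
```

```text
(no output)
```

View pics/c1.png

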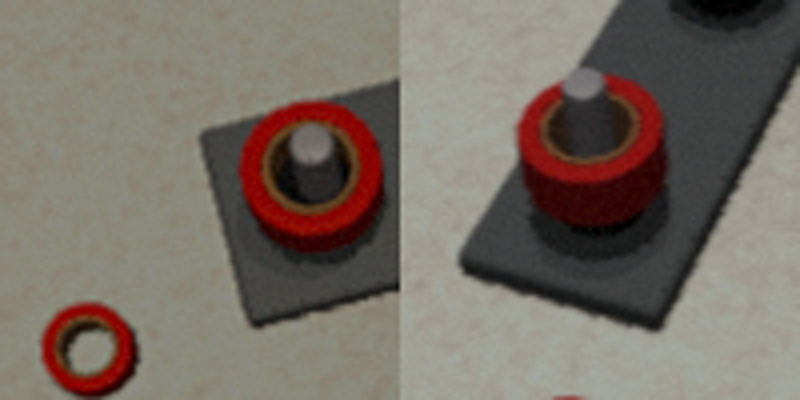

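The crop shows the large red roll with its post through the hole. In the top view the post top is at (288,186) and the hole centre at (287.5,191.7). In the side view they are at (260.7,241) and (262.5,252). The small ring lies on the bench and is a look-alike.

```bash
python3 - <<'E'
from h import *
t,s=load('top0'),load('side0'); m=lambda c,u,v,z:np.round(at(c,u,v,z)*1000,1)
print('post',m(t,288,186,.077),m(s,260.7,241,.077)); print('ring',m(t,287.5,191.7,.057),m(s,262.5,252,.057))
print('yel',m(t,370,165,.077),m(s,295,188,.077),'grn',m(t,450,143,.077),m(s,321,146,.077))
T=np.array([m(t,*p,.012) for p in[(288,289),(405,267),(428.5,367),(306,391)]]); print(T,T.mean(0),np.linalg.norm(np.diff(T,axis=0),axis=1))
T=np.array([m(s,*p,.012) for p in[(386,233),(479,262),(447,353),(343,321)]]); print(T,T.mean(0))
from plant import ctrl; st=ctrl.get_state(); print(R.from_quat(st['tcp_rot']).as_matrix().round(3))
E
```

```text
post [636.4  65.9  77. ] [636.9  68.   77. ]
ring [634.9  68.2  57. ] [635.3  69.6  57. ]
yel [652.3 -51.6  77. ] [652.4 -50.6  77. ] grn [ 670.5 -168.9   77. ] [ 669.4 -165.5   77. ]
[[502.1  85.7  12. ]
 [512.2 -89.   12. ]
 [367.4 -98.3  12. ]
 [357.4  76.9  12. ]] [434.775  -6.175  12.   ] [174.99171409 145.09834596 175.48515607]
[[511.2 -87.8  12. ]
 [365.  -96.4  12. ]
 [358.6  73.4  12. ]
 [497.   92.   12. ]] [432.95  -4.7   12.  ]
[[-0.975  0.224 -0.001]
 [ 0.224  0.975 -0.002]
 [ 0.    -0.002 -1.   ]]
```

Both views agree: red roll centre is about (636,68) mm, post spacing about 118 mm, tray centre about (434,-5). I'll grip along the row with the pads about 10 mm above the roll's centre, so the fingertips clear the tray floor when it is set down.

{"method": "move_arm", "body": {"plan": [30,-37,0,0,0,1.5,85,30,-37,0,0,0,1.5,85,30,-37,0,0,0,1.5,85,30,-37,0,0,0,1.5,85,30,-37,0,0,0,1.5,85,30,-37,0,0,0,1.5,85,30,-37,0,0,0,1.5,85,30,-37,0,0,0,1.5,85,30,-37,0,0,0,1.5,85,30,-37,0,0,0,1.5,85,30,-37,0,0,0,1.5,85,30,-37,0,0,0,1.5,85], "newtons": 30}}

```text
time: 1.3
eef_pos: [0.5117, 0.2121, 0.2309]
tcp_rot: [-0.045, 0.999, 0.0, -0.0]
contact_force: [0.8, 0.8, -0.3]
opening: 0.993
finger_force: 0.0
```

{"method": "move_arm", "body": {"plan": [30,-36,0,0,0,0,85,30,-36,0,0,0,0,85,30,-36,0,0,0,0,85,32,-37,0,0,0,0,85,0,0,-35,0,0,0,85,0,0,-35,0,0,0,85,0,0,-30,0,0,0,85,0,0,0,0,0,0,85,0,0,0,0,0,0,85]}}

```text
time: 2.2
eef_pos: [0.6327, 0.0689, 0.131]
tcp_rot: [-0.044, 0.999, 0.0, -0.001]
contact_force: [0.6, -0.5, -0.4]
opening: 0.993
finger_force: 0.0
```

```bash
python3 - <<'E'
from h import *
from plant import ctrl
print(ctrl.get_state()['eef_pos'].round(4))
shot('top','t1');shot('side','s1')
a=cv2.imread('pics/top0.png')
a=cv2.imread('pics/t1.png')[90:290,190:390]; b=cv2.imread('pics/s1.png')[130:330,160:360]
cv2.imwrite('pics/c2.png',cv2.resize(np.hstack([a,b]),None,fx=2,fy=2,interpolation=cv2.INTER_CUBIC))
E
```

```text
[0.6327 0.0689 0.131 ]
```

View pics/c2.png

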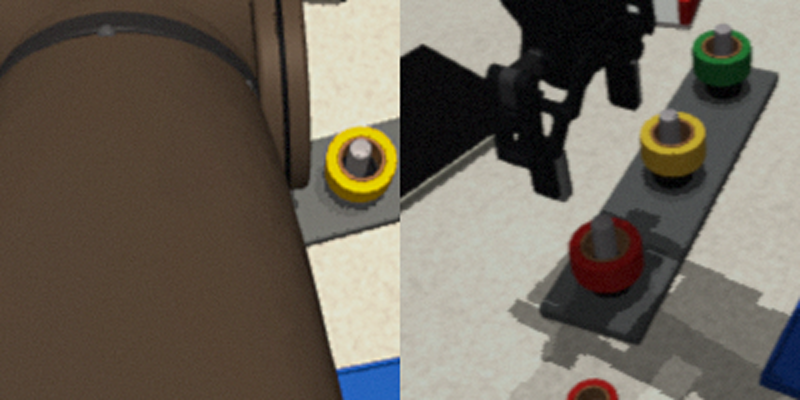

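The side view shows the open gripper above the red roll, with fingertips at about (235,226) and (273,181). The roll is untouched. I'll check the fingertip midpoint against the TCP.

```bash
python3 - <<'E'
from h import *
s=load('s1')
for z in(.131,.139,.144):
    a,b=at(s,235,226,z),at(s,273.5,181.5,z); print(z,a.round(4),b.round(4),((a+b)/2).round(4))
print(proj(s,[.6327,.0689,.131]),at(s,262.5,252,.057))
E
```

```text
0.131 [0.6462 0.1016 0.131 ] [0.6504 0.0053 0.131 ] [0.6483 0.0534 0.131 ]
0.139 [0.6404 0.1077 0.139 ] [0.6445 0.0132 0.139 ] [0.6425 0.0605 0.139 ]
0.144 [0.6368 0.1116 0.144 ] [0.6409 0.0182 0.144 ] [0.6388 0.0649 0.144 ]
[258.54276196 213.59822712] [0.6352604  0.06962728 0.057     ]
```

The midpoint is consistent. Moving x +3 mm, descending 99 mm, then closing.

{"method": "move_arm", "body": {"plan": [3,0,-20,0,0,0,85,0,0,-25,0,0,0,85,0,0,-25,0,0,0,85,0,0,-15,0,0,0,85,0,0,-14,0,0,0,85,0,0,0,0,0,0,85,0,0,0,0,0,0,85]}}

```text
time: 3.0
eef_pos: [0.6368, 0.0689, 0.0333]
tcp_rot: [-0.044, 0.999, -0.0, 0.001]
contact_force: [0.0, -0.8, 0.3]
opening: 0.997
finger_force: 0.0
```

{"method": "move_arm", "body": {"plan": [0,0,0,0,0,0,62,0,0,0,0,0,0,58,0,0,0,0,0,0,54,0,0,0,0,0,0,50,0,0,0,0,0,0,45,0,0,0,0,0,0,45,0,0,0,0,0,0,45,0,0,0,0,0,0,45], "newtons": 30}}

```text
time: 3.8
eef_pos: [0.6367, 0.0688, 0.0335]
tcp_rot: [-0.044, 0.999, -0.0, 0.001]
contact_force: [-1.7, -1.1, 5.4]
opening: 0.596
finger_force: 31.4
```

```bash
python3 - <<'E'
from h import *
from plant import ctrl
s=ctrl.get_state();print(s['eef_pos'].round(4),s['opening'],s['finger_force'],s['contact_force'])
shot('side','s2')
b=cv2.imread('pics/s2.png')[170:320,180:380]
cv2.imwrite('pics/c3.png',cv2.resize(b,None,fx=4,fy=4,interpolation=cv2.INTER_CUBIC))
E
```

```text
[0.6367 0.0688 0.0335] 0.5955877589724309 31.38134926557541 [-1.66459647 -1.06660817  5.37713912]
```

View pics/c3.png

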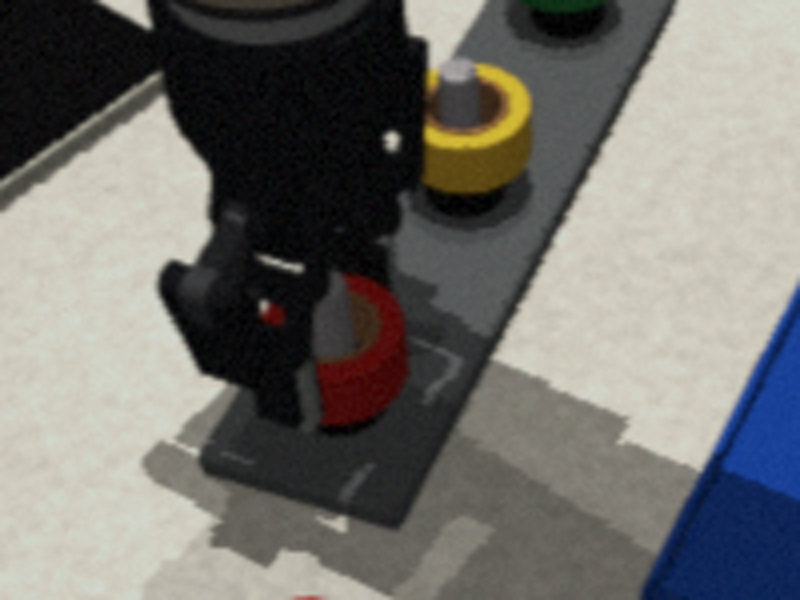

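The pads hold the red roll on opposite sides, opening about 51 mm and grip 31 N, with the post inside the hole. Lifting straight up.

{"method": "move_arm", "body": {"plan": [0,0,5,0,0,0,45,0,0,10,0,0,0,45,0,0,15,0,0,0,45,0,0,15,0,0,0,45,0,0,15,0,0,0,45,0,0,10,0,0,0,45,0,0,0,0,0,0,45]}}

```text
time: 4.55
eef_pos: [0.6377, 0.0688, 0.1054]
tcp_rot: [-0.044, 0.999, -0.0, 0.002]
contact_force: [0.2, -0.4, -0.0]
opening: 0.598
finger_force: 31.4
```

```bash
python3 - <<'E'
from h import *
from plant import ctrl
s=ctrl.get_state();print(s['eef_pos'].round(4),s['opening'],s['finger_force'],s['contact_force'])
shot('side','s3')
b=cv2.imread('pics/s3.png')[130:330,180:440]
cv2.imwrite('pics/c4.png',cv2.resize(b,None,fx=3,fy=3,interpolation=cv2.INTER_CUBIC))
E
```

```text
[0.6377 0.0688 0.1054] 0.5977478686978771 31.397659555077553 [ 0.1904363  -0.43270821 -0.00423666]
```

View pics/c4.png

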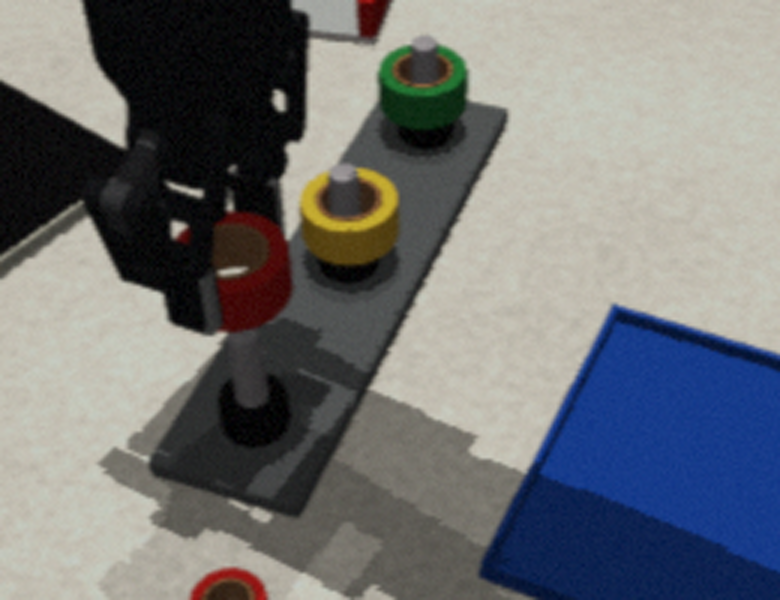

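The roll is held level and clear of its post top, and yellow and green are undisturbed. Carrying it over the tray.

{"method": "move_arm", "body": {"plan": [0,0,15,0,0,0,45,-15,-6,0,0,0,0,45,-30,-11,0,0,0,0,45,-35,-13,0,0,0,0,45,-35,-13,0,0,0,0,45,-35,-13,0,0,0,0,45,-30,-11,0,0,0,0,45,-15,-5,0,0,0,0,45,0,0,-30,0,0,0,45,0,0,-30,0,0,0,45,0,0,-15,0,0,0,45,0,0,0,0,0,0,45]}}

```text
time: 5.8
eef_pos: [0.4387, -0.0026, 0.0402]
tcp_rot: [-0.044, 0.999, 0.001, -0.003]
contact_force: [-0.8, 0.1, 0.2]
opening: 0.597
finger_force: 31.5
```

{"method": "move_arm", "body": {"plan": [0,0,-12,0,0,0,45,0,0,-8,0,0,0,45,0,0,-5,0,0,0,45,0,0,-3,0,0,0,45,0,0,0,0,0,0,45,0,0,0,0,0,0,45]}}

```text
time: 6.4
eef_pos: [0.4413, -0.0032, 0.0146]
tcp_rot: [-0.044, 0.999, -0.0, 0.0]
contact_force: [1.1, -0.0, -0.5]
opening: 0.6
finger_force: 31.6
```

```bash
python3 - <<'E'
from h import *
from plant import ctrl
s=ctrl.get_state();print(s['eef_pos'].round(4),s['opening'],s['finger_force'],s['contact_force'],R.from_quat(s['tcp_rot']).as_matrix()[:,2])
shot('side','s4')
b=cv2.imread('pics/s4.png')[170:370,320:520]
cv2.imwrite('pics/c5.png',cv2.resize(b,None,fx=3,fy=3,interpolation=cv2.INTER_CUBIC))
E
```

```text
[ 0.4413 -0.0032  0.0146] 0.5999611337603096 31.560470424592495 [ 1.07212691 -0.03453108 -0.50015682] [ 4.31469125e-04 -1.18581272e-04 -9.99999900e-01]
```

View pics/c5.png

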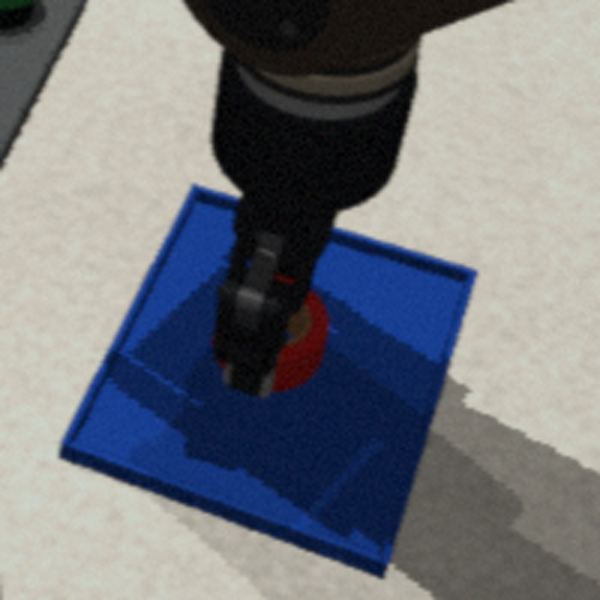

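The roll hangs level just above the tray floor, near the tray's middle. Lowering it gently.

{"method": "move_arm", "body": {"plan": [0,0,-2,0,0,0,45,0,0,-2,0,0,0,45,0,0,-2,0,0,0,45,0,0,-1,0,0,0,45,0,0,0,0,0,0,45,0,0,0,0,0,0,45]}}

```text
time: 7.05
eef_pos: [0.4411, -0.0031, 0.0073]
tcp_rot: [-0.044, 0.999, 0.0, -0.0]
contact_force: [0.3, -0.6, -0.7]
opening: 0.598
finger_force: 31.6
```

{"method": "move_arm", "body": {"plan": [0,0,-0.5,0,0,0,45,0,0,-0.5,0,0,0,45,0,0,-0.5,0,0,0,45,0,0,0,0,0,0,45,0,0,0,0,0,0,45]}}

```text
time: 7.55
eef_pos: [0.4411, -0.0031, 0.0058]
tcp_rot: [-0.044, 0.999, -0.0, -0.0]
contact_force: [-0.7, -0.0, -0.7]
opening: 0.597
finger_force: 31.6
```

{"method": "move_arm", "body": {"plan": [0,0,-0.5,0,0,0,45,0,0,-0.3,0,0,0,45,0,0,0,0,0,0,45,0,0,0,0,0,0,45]}}

```text
time: 7.95
eef_pos: [0.4412, -0.0032, 0.0055]
tcp_rot: [-0.044, 0.999, 0.0, -0.0]
contact_force: [-2.7, -0.1, 5.3]
opening: 0.602
finger_force: 32.0
```

Floor contact at 5 N, at the height I expected. Releasing.

{"method": "move_arm", "body": {"plan": [0,0,0,0,0,0,53,0,0,0,0,0,0,56,0,0,0,0,0,0,62,0,0,0,0,0,0,70,0,0,0,0,0,0,75,0,0,0,0,0,0,75,0,0,10,0,0,0,75,0,0,20,0,0,0,75,0,0,40,0,0,0,75,0,0,40,0,0,0,75,0,0,40,0,0,0,75,0,0,0,0,0,0,75]}}

```text
time: 9.15
eef_pos: [0.4453, -0.004, 0.1624]
tcp_rot: [-0.044, 0.999, -0.002, 0.007]
contact_force: [0.4, 0.7, -0.1]
opening: 0.874
finger_force: 0.0
```

```bash
python3 - <<'E'
from h import *
from plant import ctrl
s=ctrl.get_state();print(s['eef_pos'].round(4),s['opening'],s['finger_force'],s['contact_force'])
shot('side','s5')
E
```

```text
[ 0.4453 -0.004   0.1624] 0.8735392699932576 0.0 [ 0.38568151  0.66505017 -0.12506587]
```

View pics/s5.png

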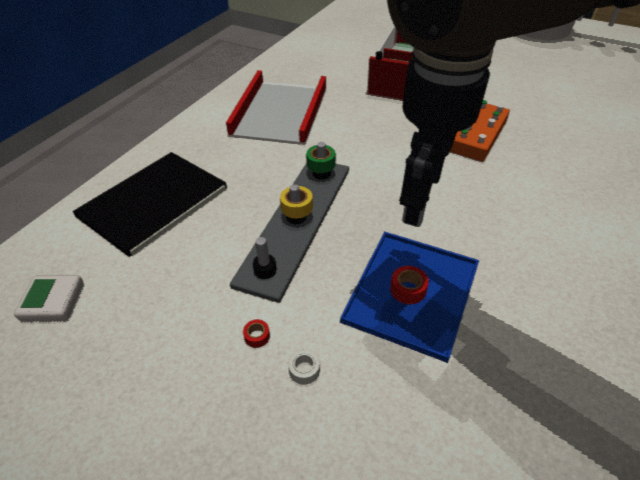

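The red roll lies flat in the tray at (409,284). Its post at (263,258) is empty, yellow and green are still on theirs, and the gripper is clear.

```bash
python3 -c "
from plant import order
print(order.sign_off())"
```

```text
the job is handed in; nothing more can be done
None
```

The red roll is lying flat on the floor of the blue tray and released, the yellow and green rolls are still on their posts, and the job was handed in at about 9 s of robot time (limit 32 s).

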